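Set the lamp-test timer to 5

TASK

Set the lamp-test timer on the bench to 5: push its sliding guard fully open, roll the big number wheel with a fingertip, step by step, until the 5 faces straight up, and let go of the wheel. Then push the guard fully shut over the wheel again. Leave the other things on the bench where they are.

Things in the scene. Friction and masses are not known exactly. Their poses are not given: they have to be found in the camera images.
- timer: Bench timer: grey metal case fixed to the bench, 150 (x) by 176 (y) by 98 mm tall. Origin: centre of its underside, z up; at zero yaw x points away from the robot. All offsets below are in its frame, in mm. The wheel stands in an opening of the deck (x -56 to 56, y -74 to 0) in the right (-y) half; the open guard parks over the left half. A thin pointer fin (top at z 120) stands at x 0, y -2.5.
- dial_teeth (a point): Fixed point on the wheel's axis (which runs along y), at (0, -55, 68), mid-way along its toothed part, y -70 to -40: plain black thumbwheel, root radius 40, with 8 teeth 8 mm thick, out to radius 62. With a number straight up, teeth stand 22.5 deg either side of vertical (tips at x -24 and +24, z 125), the next at 67.5 deg, tips at z 92. In one step towards -x a tooth goes from x +24 to -24.
- dial_numbers (a point): Fixed point on the wheel's axis at (0, -22, 68), mid-way along its numbered part, y -37.5 to -6.5: black eight-sided drum that turns with the teeth, flats 50 mm from the axis, one white number 0 to 7 per flat, 30 mm high, upright for a reader on the robot's side. The setting is the number facing straight up, z 118.
- dial (a joint): Wheel angle, rad: the number straight up is angle / 0.7854 (5 = 3.927). It grows as the top of the wheel is pulled to the timer's -x (the robot's side) and shrinks when pushed to +x. A spring detent holds it at each number; about 4 N at a tooth moves it, and past half a step it snaps on to the next number by itself. Stops just beyond 0 and 7. It starts at 0, 1, 2 or 3.
- guard (a joint): Guard slide in m: 0 shut (over the wheel), 0.088 fully open (stop); it grows as the guard moves to the timer's +y. It may start up to 12 mm open. Friction of about 1.5 N holds it where it is left.
- guard_rib (a point): Centre of the push rib on the guard; moves with it; axes as the timer. The guard is a thin aluminium channel open at both y ends, 124 (x) by 72 (y) mm, its flat top at z 140; the black rib stands on the middle of it, 80 long (x), 12 thick (y), 20 tall (z 140 to 160). At guard value q it is at (0, -38 + q, 150).
- lamp_head: bystander: loose bright-metal torch head with a white lens on top, 72 mm across, 48 mm tall, standing near the timer's right (-y) end
- screwdriver: bystander: loose screwdriver lying flat on the robot's side of the timer, origin under its middle
- collar: bystander: loose aluminium ring lying flat, 72 mm across, 22 mm tall, on the far side of the timer
- jar: bystander: loose glass jar, 60 mm across, 85 mm tall, on the bench's right
- clamp: bystander: loose dark steel clamp block, about 60 x 60 x 34 mm, on the bench's left
- wrench: bystander: loose wrench lying flat, on the bench's right
Not all that is in view belongs to the job. Several things have the shape of the timer; the one meant has the colours described above.

How it is judged:
On the way, in this order (a step that is already met when the one before it is completed fails the run):
1. the guard is pushed fully open (to within 10 mm of its stop) (value of joint guard above 0.078 m), for 0.2 s.
2. with the guard open, the wheel rests at 5 and is let go (value of joint dial between 3.797 and 4.057 rad and value of joint guard above 0.074 m and contact force between the fingers and dial below 0.1 N), for 0.3 s.
At the end, for the whole second after the job is handed in: the wheel rests with 5 straight up (within 0.13 rad) and the guard is shut to within 6 mm (value of joint dial between 3.797 and 4.057 rad and value of joint guard below 0.006 m and velocity of joint dial between -0.05 and 0.05 rad/s); the robot touches nothing.
It fails at once if a bystander is shifted by more than 40 mm (distance of any of lamp_head, screwdriver, collar, jar, clamp, wrench from where it was at the start of the episode above 0.04 m).
It also fails if it takes over 61 s, if anything falls off the work surface, if the arm or the gripper's body presses on something with over 40 N, if the wrist force passes 120 N, or if a joint passes its speed limit or range.

ROBOT

A 6-joint arm with a two-finger parallel gripper is mounted at the origin on the work surface. World frame = base frame: x ahead of the robot, y to its left, z up, the work surface at z = 0. Lengths are in m, angles in rad, forces in N, time in s.
With the tool pointing down it reaches from about 0.35 to 0.725 m from the base axis. Payload 4.3 kg.
Tool frame: the origin (TCP) lies between the finger pads; the fingertips stand 25 mm ahead of it and the grasp point (between the pads) lies 6 mm ahead of it; z points along the fingers, y is the direction in which the jaws open and shut (so a half turn about z gives the same grasp; the last joint's range is limited). The gripper opens to 85 mm and grips with 20 to 120 N. Pads are 22 mm wide; open, the fingers measure 114 mm over their backs; the gripper's body (76 mm by 85 mm) begins 54 mm behind the grasp point. The pads swing forward as they close: fully open they stand 13 mm farther back than shut.
Start: joints at [-1.359, 0.377, 0.081, 1.274, 0, 1.46], TCP at [0.182, -0.546, 0.256] pointing down, gripper open.
Joint ranges: [-2.72, 2.72], [-0.84, 1.66], [-1.02, 1.22], [-1.77, 2.12], [-1.37, 1.28], [-3.14, 3.14]. Speed limits (rad/s): [2.57, 2.57, 3.14, 3.14, 3.14, 3.14].

INTERFACE

Orientations are given as a unit quaternion [w, x, y, z].
In Python, from bench import arm, camera, get_calibration, recognise, trace gives the robot as it stands.
- The arm moves only by the tool move_arm, never from a script. Its arguments are lists of equal length, an entry for each row: "xyz": the shift along the tool's x, y, z in mm, a list of three; "twist": the turn about the tool's z in rad; "grip": the finger opening in mm, from 0 to 85.4. A call has 1 to 10 rows; each row shifts and turns the commanded pose from where the row before left it, along the tool's axes as they then stand; what a row does not reach is not made up. A row lasts 1/8 s, in which the tool goes at most 62.5 mm and 10.7 degrees, less where a joint would pass 70% of its speed; a pose out of reach is approached as far as the arm can. A call is refused whole if a number of a shift passes 62.5 or a number of a turn 0.188, either way. A call with a gripper value outside its range is refused whole. The fingers move at their own pace and stop on an object; the grip force is fixed at half the most. Time passes only in rows, so rows that do not move let the fingers close. It gives the time, the measured TCP pose, the force and the opening at its end, in the units of the state.
- arm.observe(): the state, without advancing time (a new reading comes with each control period).
- camera(name): name is "scene" or "side" or "wrist"; returns (picture, depth): 420x560x3 uint8, red, green, blue; 420x560 float32, m along the optical axis (not along the pixel's ray), 0 where there is no reading.
- get_calibration(name): a dict with "vfov" (degrees; the focal length in pixels is half the picture's height over the tangent of half this angle, whatever the lens; pixels are square), "cx", "cy" (the principal point, pixels), "k1" (the pictures are not rectified: a ray, as slopes to the right and down, at radius r is drawn at 1 + k1 r^2 times it, then the intrinsics apply), "origin" and "rotation" of the camera in the world; the wrist camera has in their place "tool_from_camera" (4x4, takes a point from camera to tool coordinates, whose origin is the TCP and whose axes are the flange's). Camera axes: x right, y up, looking along -z (the intrinsics and any distortion apply to the point x, -y, -z); pixel columns grow to the right and rows downward; lengths in m; the calibration is good to about 2 mm. A picture is of the moment at which its call begins: read the wrist's pose just before it. get_calibration takes no time and is no camera call.
- arm.close_job(): hands the job in, once; it reports no verdict.
Trained networks look in the newest picture that a camera, given by its name, has taken for a name from the list of things; names that differ only in an ending like _2 or _b are one class to them, and where a whole thing is asked for, a point or a joint stands for the part that bears it (a point fixed in the world has none). Each returns a list of dicts, best first, with "confidence" (0 to 1); they miss things now and then, are a little off and sometimes report something else, mostly with a low value. They report only what shows in the picture. A call takes as long as a camera call. They do not tell look-alikes from the thing itself.
- recognise(camera, thing): "extent" ([left, top, right, bottom] in pixels, round what is visible of it).
- trace(camera, thing): "pixels" (420x560 bool, what is visible of it) and "extent" ([left, top, right, bottom] in pixels, round what is visible of it).
The state is a dict: "t": time; "joints": joint angles; "joint_velocities": joint speeds; "joint_efforts": joint torques, N m; "eef_pos": TCP position; "eef_rot": TCP orientation; "contact_force": force on the tool from outside, world axes, zero at the start; "moment": the same for the moment, N m; "width": finger opening in m.
Only numpy, scipy, OpenCV 4.12 (cv2) and the standard library are available. Lean on these libraries where they do the work, as an engineer would, in place of code of your own. Each camera call takes 0.05 s, during which the arm holds its last target. There are 200 camera calls.

## Working session

There is one attempt and no reset: what is moved stays moved. The work goes in short steps, Python scripts to look and compute and a tool call to move; the robot and the scene stay as the last step left them, time stands still between calls to the robot, and variables do not carry over. Pictures are saved under pics/ and viewed, about 8 in all and at most 12, crops included, and the job is handed in when it is done.

Besides the shell and the picture viewer there is one more tool, called after "Call:" as name(argument=value, ...), one argument or row to a line, values as JSON. move_arm: Moves the arm, as the interface text tells. Its arguments: {"type":"object","properties":{"xyz":{"type":"array"},"twist":{"type":"array"},"grip":{"type":"array"}},"required":["xyz","twist","grip"]}

```bash
mkdir -p pics
cat > h.py <<'E'
import numpy as np, cv2
from bench import arm, camera, get_calibration, recognise, trace
from scipy.spatial.transform import Rotation as R
def pose(name,st=None):
    c=get_calibration(name)
    if 'origin' in c: return c,np.array(c['rotation']).reshape(3,3),np.array(c['origin'])
    q=st['eef_rot']; Rt=R.from_quat([q[1],q[2],q[3],q[0]]).as_matrix()
    T=np.array(c['tool_from_camera']); return c,Rt@T[:3,:3],Rt@T[:3,3]+np.array(st['eef_pos'])
def cloud(name,d,st=None):
    c,Rm,o=pose(name,st); h,w=d.shape; f=h/2/np.tan(np.radians(c['vfov'])/2)
    v,u=np.mgrid[:h,:w]; xd=(u-c['cx'])/f; yd=(v-c['cy'])/f; x,y=xd.copy(),yd.copy()
    for _ in range(8):
        s=1+c['k1']*(x*x+y*y); x=xd/s; y=yd/s
    P=np.stack([x*d,-y*d,-d],-1); return P@Rm.T+o
def save(n,p,s=1): cv2.imwrite('pics/'+n,cv2.resize(p[...,::-1],None,fx=s,fy=s))
E
python3 - <<'E'
from h import *
for n in ('scene','side'):
    p,d=camera(n); save(n+'1.png',p); np.savez(n+'1.npz',p=p,d=d)
    P=cloud(n,d)
    for th in ('timer','guard_rib','guard','dial_teeth'):
        for r in recognise(n,th)[:4]:
            l,t,rr,b=map(int,r['extent']); q=P[t:b,l:rr][d[t:b,l:rr]>0]
            print(n,th,round(r['confidence'],2),(l,t,rr,b),np.median(q,0).round(3),np.percentile(q[:,2],98).round(3))
E
```

```text
Traceback (most recent call last):
  File "h.py", line 10, in cloud
    c,Rm,o=pose(name,st); h,w=d.shape; f=h/2/np.tan(np.radians(c['vfov'])/2)
           ~~~~^^^^^^^^^
  File "h.py", line 6, in pose
    if 'origin' in c: return c,np.array(c['rotation']).reshape(3,3),np.array(c['origin'])
                               ~~~~~~~~~~~~~~~~~~~~~~~~~~~~~~~^^^^^
ValueError: cannot reshape array of size 4 into shape (3,3)
```

```bash
python3 -c "
import cv2,numpy as np
a=cv2.imread('pics/scene1.png');b=cv2.imread('pics/side1.png');c=np.vstack([a,b]);cv2.imwrite('pics/both.png',cv2.resize(c,(400,600)))"
```

```text
[ WARN:0@0.027] global loadsave.cpp:275 findDecoder imread_('pics/side1.png'): can't open/read file: check file path/integrity
Traceback (most recent call last):
ValueError: all the input arrays must have same number of dimensions, but the array at index 0 has 3 dimension(s) and the array at index 1 has 2 dimension(s)
```

View pics/scene1.png

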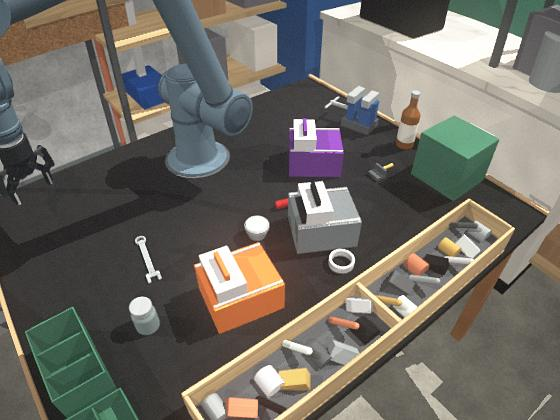

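The picture shows three timers. The grey one with the black rib, at about (323,217), is the right one; purple (316,147) and orange (240,285) are look-alikes. The lamp head is at (257,228), the collar at (342,261) and the screwdriver's red handle at (282,204).

```bash
sed -i "s/np.array(c\['rotation'\]).reshape(3,3)/R.from_quat(np.roll(c['rotation'],-1)).as_matrix()/" h.py
python3 - <<'E'
from h import *
for n in ('scene','side'):
    p,d=camera(n); save(n+'1.png',p); np.savez(n+'1.npz',p=p,d=d)
    P=cloud(n,d)
    for th in ('timer','guard_rib','lamp_head'):
        for r in trace(n,th)[:4]:
            m=r['pixels']&(d>0); q=P[m]
            print(n,th,round(r['confidence'],2),np.int32(r['extent']),np.median(q,0).round(3),np.percentile(q[:,2],98).round(3))
    # table check
    if n=='scene':
        print(P[200,270],P[217,323])
E
```

```text
scene timer 0.87 [286 181 360 252] [0.583 0.073 0.096] 0.156
scene timer 0.82 [288 116 346 177] [0.314 0.274 0.095] 0.151
scene timer 0.59 [195 241 284 333] [ 0.644 -0.241  0.097] 0.159
scene guard_rib 0.93 [201 246 244 302] [ 0.616 -0.261  0.14 ] 0.161
scene guard_rib 0.82 [291 117 314 147] [0.286 0.26  0.138] 0.159
scene guard_rib 0.61 [299 181 329 223] [0.558 0.07  0.138] 0.159
scene lamp_head 0.65 [243 214 269 239] [ 0.457 -0.061  0.046] 0.051
[0.34855631 0.06803729 0.00077411] [0.59531088 0.06098097 0.11901324]
side timer 0.62 [214 130 282 207] [ 0.599 -0.186  0.097] 0.158
side timer 0.61 [316 290 423 403] [0.291 0.327 0.098] 0.159
side timer 0.56 [213 215 303 311] [0.546 0.134 0.098] 0.159
side guard_rib 0.76 [353 290 420 350] [0.258 0.284 0.14 ] 0.161
side guard_rib 0.7 [229 131 274 163] [ 0.592 -0.246  0.14 ] 0.161
side guard_rib 0.63 [229 218 290 266] [0.531 0.089 0.14 ] 0.161
side lamp_head 0.8 [286 206 314 236] [ 0.449 -0.044  0.048] 0.052
```

View pics/side1.png

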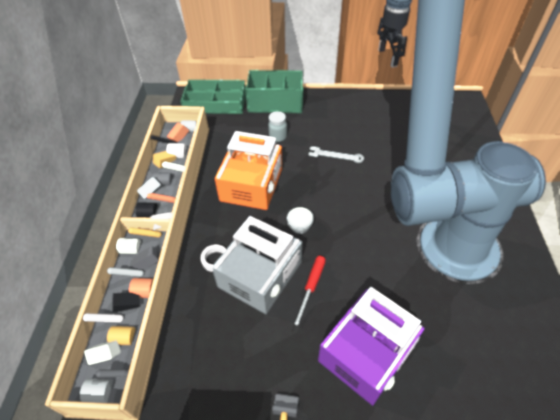

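The side view shows the grey timer at about (258,262), yawed, with its guard near shut. The screwdriver is at (312,290) and the lamp head at (300,219). Next I fit the timer's pose.

Run:
```python
from h import *
def fp(pts):
    (c,s,a)=cv2.minAreaRect((pts[:,:2]*1000).astype(np.float32)); return np.round(c,1),np.round(s,1),round(a,1)
A=[]
for n,ext in (('scene',(283,178,363,255)),('side',(205,210,308,315))):
    z=np.load(n+'1.npz'); P=cloud(n,z['d']); l,t,r,b=ext
    q=P[t:b,l:r].reshape(-1,3); c=z['p'][t:b,l:r].reshape(-1,3).astype(int); A.append((q,c))
q=np.vstack([a[0] for a in A]); c=np.vstack([a[1] for a in A])
q=q[np.linalg.norm(q[:,:2]-[.55,.09],axis=1)<.2]
from scipy.stats import trim_mean
for nm,lo,hi in(('rib',.156,.163),('gtop',.137,.143),('case',.02,.1),('deck',.095,.101)):
    for k,(a,_) in list(enumerate(A))+[('all',(q,0))]:
        s=a[(a[:,2]>lo)&(a[:,2]<hi)&(np.linalg.norm(a[:,:2]-[.55,.1],axis=1)<.16)]
        print(nm,k,len(s),fp(s) if len(s)>5 else '')
st=arm.observe(); print(st['t'],st['eef_pos'],st['eef_rot'],st['contact_force'],st['width'])
for n in('scene',): print(R.from_quat(np.roll(st['eef_rot'],-1)).as_matrix().round(3))
```

```text
rib 0 80 (array([538.4,  79.5]), array([11.7, 78. ]), 60.8)
rib 1 152 (array([537.3,  83.4]), array([14.4, 78.9]), 60.8)
rib all 232 (array([538. ,  82.2]), array([15.8, 81.3]), 61.0)
gtop 0 560 (array([537.5,  81.4]), array([ 73.2, 127.4]), 60.8)
gtop 1 986 (array([537.5,  82.8]), array([ 74.6, 126.2]), 61.7)
gtop all 1546 (array([538. ,  82.2]), array([ 75.4, 127.8]), 61.5)
case 0 2673 (array([543.8, 105.3]), array([185.2, 250.8]), 61.1)
case 1 3366 (array([544.3, 104.2]), array([275.7, 232.8]), 20.6)
case all 6039 (array([541.5,  96.8]), array([276.2, 238.9]), 25.2)
deck 0 1032 (array([550.9, 105.1]), array([177.5, 153.5]), 61.7)
deck 1 1960 (array([550.9, 106.9]), array([178.1, 152.1]), 61.4)
deck all 2992 (array([551.3, 105.8]), array([179.5, 154. ]), 61.4)
0.45 [ 0.18184936 -0.54546099  0.25624977] [-3.71022719e-05  9.87084690e-01  1.60199289e-01 -1.52895560e-05] [0.60452423 0.39094544 0.7037704 ] 0.0853783088293594
[[ 0.949  0.316 -0.   ]
 [ 0.316 -0.949  0.   ]
 [-0.    -0.    -1.   ]]
```

Timer centre is about (551,106) mm with yaw −28.6°, and the rib gives a guard about 11 mm open. I'm swinging over there at height, closing the fingers, then turning so that tool x lies along timer +y and tool y along timer +x.

Call:
move_arm(
  xyz=[
    [42,-38,0],
    [42,-38,0],
    [42,-38,0],
    [42,-38,0],
    [42,-38,0],
    [42,-38,0],
    [42,-38,0],
    [42,-38,0],
    [42,-38,0],
    [42,-38,0],
  ],
  twist=[0,0,0,0,0,0,0,0,0,0],
  grip=[0,0,0,0,0,0,0,0,0,0],
)

```text
t: 1.7
eef_pos: [0.4609, -0.0505, 0.2566]
eef_rot: [0.0, 0.987, 0.16, 0.0]
contact_force: [0.6, -0.2, -0.1]
width: -0.0002
```

Call:
move_arm(
  xyz=[
    [41,-36,0],
    [40,-35,0],
    [0,0,0],
    [0,0,0],
    [0,0,0],
    [0,0,0],
    [0,0,0],
    [0,0,0],
  ],
  twist=[0,0,-0.187,-0.187,-0.187,-0.187,0,0],
  grip=[0,0,0,0,0,0,0,0],
)

```text
t: 2.7
eef_pos: [0.5145, 0.0407, 0.2563]
eef_rot: [0.0, 0.861, 0.509, 0.0]
contact_force: [0.4, 0.7, -0.1]
width: -0.0
```

```bash
cat >> h.py <<'E'
C=np.array([551.,106.]); YAW=np.radians(-28.6)
def tf(p,C=C,yaw=YAW):
    p=np.atleast_2d(p); d=p[:,:2]-C/1000; c,s=np.cos(yaw),np.sin(yaw)
    return np.c_[(d@[c,s])*1000,(d@[-s,c])*1000,p[:,2]*1000]
def where():
    st=arm.observe(); Rm=R.from_quat(np.roll(st['eef_rot'],-1)).as_matrix()
    print('t',st['t'],'tcp timer-frame',tf(st['eef_pos']).round(1),'toolx yaw',np.degrees(np.arctan2(Rm[1,0],Rm[0,0])).round(1),'F',np.round(st['contact_force'],1),'w',st['width'],'j',np.round(st['joints'],2)); return st
E
python3 - <<'E'
from h import *
st=where(); p,d=camera('wrist'); save('w1.png',p)
P=cloud('wrist',d,st).reshape(-1,3)
for nm,lo,hi in(('rib',.156,.164),('gtop',.137,.143),('deck',.095,.101)):
    s=P[(P[:,2]>lo)&(P[:,2]<hi)&(np.linalg.norm(P[:,:2]-[.55,.1],axis=1)<.16)]
    if len(s)>5: print(nm,len(s),cv2.minAreaRect((s[:,:2]*1000).astype(np.float32)), np.percentile(tf(s),[1,99],axis=0).round(1).tolist())
E
```

```text
t 2.7 tcp timer-frame [[ -0.8 -74.8 256.3]] toolx yaw 61.1 F [ 0.4  0.7 -0.1] w -4.3387564696427094e-05 j [-0.04  0.26 -0.09  1.23 -0.    2.03]
rib 2522 ((534.6231689453125, 83.31189727783203), (11.98239517211914, 80.59158325195312), 61.44573211669922) [[-42.2, -33.5, 156.8], [35.5, -21.9, 162.3]]
gtop 16786 ((534.4212036132812, 82.97311401367188), (72.43392181396484, 125.08554077148438), 61.21384811401367) [[-64.4, -63.5, 139.3], [57.4, 7.3, 142.4]]
deck 19433 ((544.16015625, 101.09698486328125), (163.412353515625, 151.15846252441406), 61.4298210144043) [[-77.8, -87.8, 97.2], [70.7, 72.3, 100.6]]
```

View pics/w1.png

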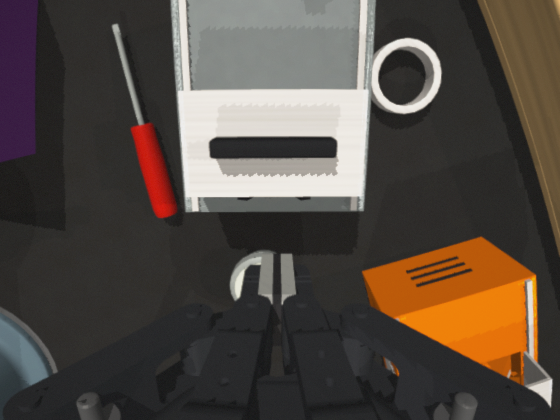

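The wrist view confirms it: rib at (273,148), fingertips over the lamp head at (277,275), aligned with the timer. Now I lower the tips to z≈148 and push the rib.

Call:
move_arm(
  xyz=[
    [0,0,42],
    [0,0,41],
    [12,0,0],
    [15,0,0],
    [16,0,0],
    [16,0,0],
    [16,0,0],
    [14,0,0],
    [10,0,0],
    [7,0,0],
  ],
  twist=[0,0,0,0,0,0,0,0,0,0],
  grip=[0,0,0,0,0,0,0,0,0,0],
)

```text
t: 4.0
eef_pos: [0.5656, 0.1343, 0.1731]
eef_rot: [0.0, 0.86, 0.51, -0.0]
contact_force: [-0.5, -1.9, 1.2]
width: -0.0002
```

Call:
move_arm(
  xyz=[
    [3,0,0],
    [0,0,0],
    [0,0,0],
  ],
  twist=[0,0,0],
  grip=[0,0,0],
)

```text
t: 4.38
eef_pos: [0.5659, 0.1348, 0.1732]
eef_rot: [0.001, 0.861, 0.509, -0.002]
contact_force: [-2.0, -5.4, 3.2]
width: 0.0004
```

Run:
```python
from h import *
where()
```

```text
t 4.375 tcp timer-frame [[ -0.7  32.4 173.2]] toolx yaw 61.2 F [-2.  -5.4  3.2] w 0.00037208855553110405 j [ 0.13  0.43 -0.06  1.08 -0.    2.2 ]
```

The force rose at the stop (finger y 32.4), so the guard is open. I'm backing off and rising to look at the wheel.

Call:
move_arm(
  xyz=[
    [-10,0,0],
    [-20,0,-30],
    [-40,0,-45],
    [-45,0,-10],
    [0,0,0],
    [0,0,0],
  ],
  twist=[0,0,0,0,0,0],
  grip=[0,0,0,0,0,0],
)

```text
t: 5.12
eef_pos: [0.5116, 0.0357, 0.258]
eef_rot: [-0.0, 0.86, 0.51, 0.0]
contact_force: [0.2, -0.7, 0.1]
width: -0.0
```

```bash
cat > look.py <<'E'
import sys
from h import *
st=where(); p,d=camera('wrist'); save(sys.argv[1],p)
P=tf(cloud('wrist',d,st).reshape(-1,3))
for nm,zl,zh,yl,yh in(('rib',156,164,0,90),('gtop',137,143,0,90),('deck',95,101,5,90),('teethTop',118,131,-72,-39),('drumflat',114,122,-37,-10)):
    s=P[(P[:,2]>zl)&(P[:,2]<zh)&(P[:,1]>yl)&(P[:,1]<yh)&(abs(P[:,0])<85)]
    if len(s)>5: print(nm,len(s),np.percentile(s,[2,50,98],axis=0).round(1).tolist())
s=P[(P[:,2]>105)&(P[:,1]>-68)&(P[:,1]<-42)&(abs(P[:,0])<50)]
hx=np.arange(-50,50,4); print([(int(a),round(float(np.percentile(s[(s[:,0]>=a)&(s[:,0]<a+4),2],90)))) for a in hx if ((s[:,0]>=a)&(s[:,0]<a+4)).sum()>3])
E
python3 look.py w2.png
```

```text
t 5.125 tcp timer-frame [[ -1.  -80.6 258. ]] toolx yaw 61.3 F [ 0.2 -0.7  0.1] w -4.210136363942971e-05 j [-0.05  0.25 -0.09  1.23  0.    2.02]
rib 2337 [[-41.4, 43.1, 157.0], [-3.3, 46.8, 160.6], [34.4, 51.1, 162.2]]
gtop 11115 [[-63.6, 13.8, 139.3], [-3.6, 30.9, 140.8], [56.4, 54.9, 142.3]]
deck 3153 [[-78.1, 5.1, 97.3], [-1.1, 11.3, 98.9], [70.8, 59.8, 100.3]]
teethTop 1318 [[-30.5, -70.2, 118.5], [-19.4, -54.9, 125.5], [23.5, -40.7, 128.3]]
drumflat 2647 [[-29.1, -36.3, 114.5], [-3.4, -23.1, 118.7], [21.7, -10.3, 120.4]]
[(-50, 322), (-46, 320), (-42, 311), (-38, 306), (-34, 300), (-30, 287), (-26, 287), (-22, 328), (-18, 328), (-14, 327), (-10, 325), (-6, 305), (-2, 110), (2, 323), (6, 327), (10, 327), (14, 328), (18, 128), (22, 288), (26, 297), (30, 303), (34, 308), (38, 321), (42, 320), (46, 324)]
```

View pics/w2.png

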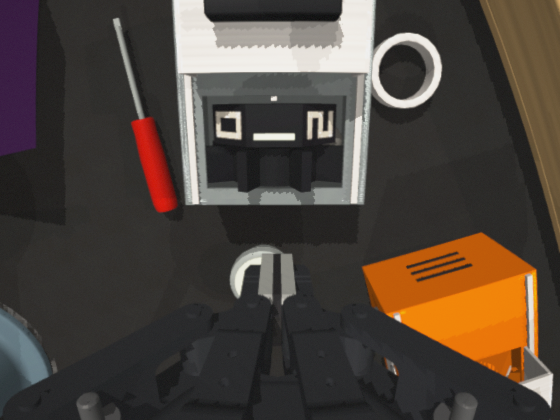

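From the left the drum shows 0, 1 (straight up) and 2, with the guard clear at the top. The start is therefore 1, and I need 4 steps towards −x. The tips are only about 13 mm thick. First step now: enter behind the +x tooth and pull.

Call:
move_arm(
  xyz=[
    [25,42,30],
    [0,0,50],
    [0,0,25],
    [0,0,14],
    [0,-8,0],
    [0,-8,0],
    [0,-8,0],
    [0,-8,0],
    [0,-7,0],
    [0,-5,0],
  ],
  twist=[0,0,0,0,0,0,0,0,0,0],
  grip=[0,0,0,0,0,0,0,0,0,0],
)

```text
t: 6.42
eef_pos: [0.5215, 0.059, 0.14]
eef_rot: [0.0, 0.86, 0.51, 0.0]
contact_force: [-0.3, 0.6, -0.1]
width: 0.0001
```

Call:
move_arm(
  xyz=[
    [0,0,0],
    [0,0,-26],
    [-25,0,-50],
    [0,0,-43],
    [0,0,0],
  ],
  twist=[0,0,0,0,0],
  grip=[0,0,0,0,0],
)

```text
t: 7.05
eef_pos: [0.512, 0.0362, 0.2617]
eef_rot: [0.002, 0.86, 0.51, 0.003]
contact_force: [0.2, 0.4, -0.8]
width: -0.0001
```

```bash
python3 look.py w3.png; python3 -c "
import cv2;a=cv2.imread('pics/w3.png');cv2.imwrite('pics/w3c.png',cv2.resize(a[60:220,160:400],None,fx=2,fy=2))"
```

```text
t 7.05 tcp timer-frame [[ -0.9 -79.9 261.7]] toolx yaw 61.3 F [ 0.2  0.4 -0.8] w -5.612779911080603e-05 j [-0.05  0.24 -0.09  1.23  0.    2.02]
rib 2670 [[-41.5, 43.1, 157.4], [-3.8, 47.8, 160.6], [34.5, 53.0, 162.3]]
gtop 10918 [[-63.7, 13.9, 139.4], [-3.5, 31.3, 140.9], [56.4, 56.8, 142.3]]
deck 3041 [[-78.2, 5.4, 97.4], [-2.3, 11.5, 98.9], [70.8, 63.2, 100.4]]
teethTop 1271 [[-30.6, -70.2, 118.5], [-19.2, -54.9, 125.6], [23.4, -40.7, 128.2]]
drumflat 2552 [[-28.4, -36.5, 114.5], [-3.1, -23.2, 118.8], [21.7, -10.2, 120.6]]
[(-50, 324), (-46, 323), (-42, 314), (-38, 308), (-34, 303), (-30, 297), (-26, 293), (-22, 332), (-18, 331), (-14, 331), (-10, 328), (-6, 307), (-2, 290), (2, 327), (6, 331), (10, 331), (14, 332), (18, 292), (22, 296), (26, 302), (30, 308), (34, 313), (38, 323), (42, 324), (46, 328)]
```

View pics/w3c.png

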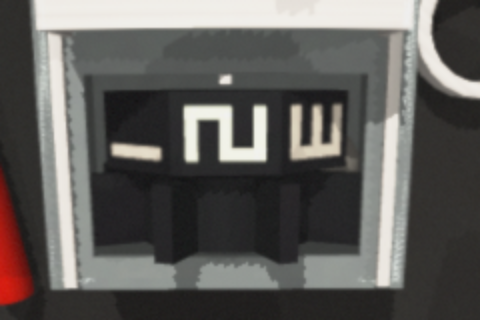

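One step worked: 2 is now straight up, between 1 (left) and 3 (right). Three more to go. I'll repeat the stroke twice and look again.

Call:
move_arm(
  xyz=[
    [25,42,34],
    [0,0,50],
    [0,0,25],
    [0,0,14],
    [0,-8,0],
    [0,-8,0],
    [0,-8,0],
    [0,-8,0],
    [0,-7,0],
    [0,-5,0],
  ],
  twist=[0,0,0,0,0,0,0,0,0,0],
  grip=[0,0,0,0,0,0,0,0,0,0],
)

```text
t: 8.35
eef_pos: [0.5185, 0.0599, 0.1347]
eef_rot: [-0.001, 0.86, 0.51, -0.001]
contact_force: [-0.7, -0.1, 0.1]
width: 0.0001
```

Call:
move_arm(
  xyz=[
    [0,0,0],
    [0,0,-26],
    [0,44,0],
    [0,0,26],
    [0,-8,0],
    [0,-8,0],
    [0,-8,0],
    [0,-8,0],
    [0,-7,0],
    [0,-5,0],
  ],
  twist=[0,0,0,0,0,0,0,0,0,0],
  grip=[0,0,0,0,0,0,0,0,0,0],
)

```text
t: 9.6
eef_pos: [0.5184, 0.0599, 0.1346]
eef_rot: [-0.001, 0.86, 0.51, -0.001]
contact_force: [1.0, -0.4, 0.3]
width: -0.0001
```

Call:
move_arm(
  xyz=[
    [0,0,0],
    [0,0,-26],
    [-25,0,-50],
    [0,0,-43],
    [0,0,0],
  ],
  twist=[0,0,0,0,0],
  grip=[0,0,0,0,0],
)

```text
t: 10.22
eef_pos: [0.5105, 0.0371, 0.258]
eef_rot: [0.002, 0.86, 0.51, 0.003]
contact_force: [1.0, -0.7, 0.0]
width: 0.0001
```

```bash
python3 look.py w4.png|head -3; python3 -c "
import cv2;a=cv2.imread('pics/w4.png');cv2.imwrite('pics/w4c.png',cv2.resize(a[60:220,160:400],None,fx=2,fy=2))"
```

```text
t 10.225 tcp timer-frame [[ -2.6 -79.9 258. ]] toolx yaw 61.3 F [ 1.  -0.7  0. ] w 0.00012371149716008373 j [-0.05  0.24 -0.1   1.22  0.    2.02]
rib 2571 [[-41.4, 43.0, 157.1], [-3.7, 47.3, 160.6], [34.3, 52.1, 162.2]]
gtop 11220 [[-63.7, 13.8, 139.3], [-3.7, 31.0, 140.8], [56.5, 55.9, 142.3]]
```

View pics/w4c.png

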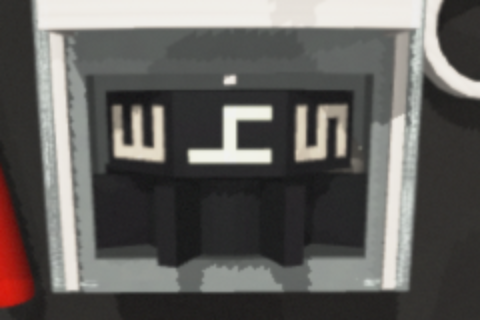

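The 4 is now up, with 3 on the left and 5 on the right. One more stroke.

Call:
move_arm(
  xyz=[
    [25,44,30],
    [0,0,50],
    [0,0,25],
    [0,0,14],
    [0,-8,0],
    [0,-8,0],
    [0,-8,0],
    [0,-8,0],
    [0,-7,0],
    [0,-5,0],
  ],
  twist=[0,0,0,0,0,0,0,0,0,0],
  grip=[0,0,0,0,0,0,0,0,0,0],
)

```text
t: 11.52
eef_pos: [0.5185, 0.0599, 0.1347]
eef_rot: [-0.001, 0.86, 0.51, -0.001]
contact_force: [-0.4, 1.2, -0.3]
width: -0.0001
```

Call:
move_arm(
  xyz=[
    [0,0,0],
    [0,0,-26],
    [-25,0,-50],
    [0,0,-43],
    [0,0,0],
    [0,0,0],
    [0,0,0],
  ],
  twist=[0,0,0,0,0,0,0],
  grip=[0,0,0,0,0,0,0],
)

```text
t: 12.4
eef_pos: [0.5072, 0.0376, 0.2527]
eef_rot: [-0.001, 0.86, 0.51, -0.001]
contact_force: [-0.6, -0.7, 0.4]
width: -0.0002
```

```bash
python3 look.py w5.png|head -3; python3 -c "
import cv2;a=cv2.imread('pics/w5.png');cv2.imwrite('pics/w5c.png',cv2.resize(a[60:220,160:400],None,fx=2,fy=2))"
```

```text
t 12.4 tcp timer-frame [[ -5.7 -81.  252.7]] toolx yaw 61.3 F [-0.6 -0.7  0.4] w -0.0001656300363325961 j [-0.05  0.25 -0.11  1.22 -0.    2.02]
rib 1849 [[-41.5, 43.1, 156.9], [-3.8, 45.7, 160.5], [34.2, 49.1, 162.2]]
gtop 11407 [[-63.6, 13.9, 139.4], [-3.6, 30.5, 140.9], [56.4, 52.8, 142.4]]
```

View pics/w5c.png

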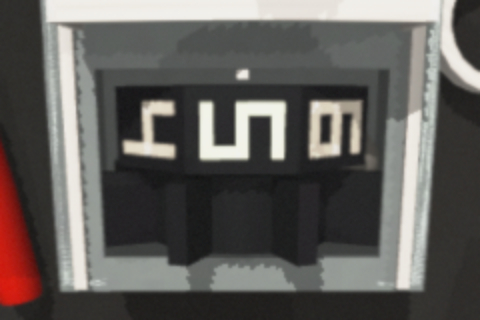

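The 5 is straight up, between 4 and 6, with teeth symmetrical and nothing touching the wheel. Now I go over to the far side of the rib and push the guard shut.

Call:
move_arm(
  xyz=[
    [40,3,0],
    [50,0,0],
    [50,0,0],
    [24,0,0],
    [0,0,0],
    [0,0,40],
    [0,0,30],
    [0,0,10],
    [0,0,0],
  ],
  twist=[0,0,0,0,0,0,0,0,0],
  grip=[0,0,0,0,0,0,0,0,0],
)

```text
t: 13.58
eef_pos: [0.5888, 0.1791, 0.1739]
eef_rot: [-0.0, 0.86, 0.509, -0.001]
contact_force: [-0.3, 0.5, 0.3]
width: -0.0002
```

```bash
python3 -c "
from h import *
where()"
```

```text
t 13.575 tcp timer-frame [[ -1.8  82.3 173.9]] toolx yaw 61.3 F [-0.3  0.5  0.3] w -0.0001553564733725308 j [ 0.19  0.49  0.05  1.12 -0.    2.26]
```

Call:
move_arm(
  xyz=[
    [-10,0,0],
    [-12,0,0],
    [-16,0,0],
    [-16,0,0],
    [-16,0,0],
    [-14,0,0],
    [-10,0,0],
    [-7,0,0],
    [-2,0,0],
    [0,0,0],
  ],
  twist=[0,0,0,0,0,0,0,0,0,0],
  grip=[0,0,0,0,0,0,0,0,0,0],
)

```text
t: 14.82
eef_pos: [0.5395, 0.0893, 0.1739]
eef_rot: [-0.0, 0.86, 0.51, -0.001]
contact_force: [-0.8, -0.4, -0.2]
width: -0.0003
```

Call:
move_arm(
  xyz=[
    [-1,0,0],
    [-1,0,0],
    [0,0,0],
  ],
  twist=[0,0,0],
  grip=[0,0,0],
)

```text
t: 15.2
eef_pos: [0.5388, 0.088, 0.174]
eef_rot: [-0.0, 0.86, 0.51, -0.0]
contact_force: [-0.6, 0.8, -0.1]
width: 0.0004
```

```bash
python3 -c "
from h import *
where()"
```

```text
t 15.2 tcp timer-frame [[ -2.1 -21.7 174. ]] toolx yaw 61.3 F [-0.6  0.8 -0.1] w 0.0003864194119090166 j [ 0.05  0.36 -0.17  1.05  0.    2.12]
```

Call:
move_arm(
  xyz=[
    [-2,0,0],
    [-2,0,0],
    [0,0,0],
  ],
  twist=[0,0,0],
  grip=[0,0,0],
)

```text
t: 15.58
eef_pos: [0.5386, 0.0875, 0.1742]
eef_rot: [-0.003, 0.86, 0.511, 0.003]
contact_force: [4.8, 11.7, -6.3]
width: -0.0
```

```bash
python3 -c "
from h import *
where()"
```

```text
t 15.575 tcp timer-frame [[ -2.1 -22.2 174.2]] toolx yaw 61.4 F [ 4.8 11.7 -6.3] w -3.025158265359062e-05 j [ 0.04  0.35 -0.17  1.04  0.01  2.11]
```

The force is now 12.6 N, so the guard is at its shut stop. I'm backing off, rising and checking.

Call:
move_arm(
  xyz=[
    [12,0,0],
    [0,0,-40],
    [0,0,-40],
    [-40,0,-10],
    [-40,0,0],
    [0,0,0],
    [0,0,0],
  ],
  twist=[0,0,0,0,0,0,0],
  grip=[0,0,0,0,0,0,0],
)

```text
t: 16.45
eef_pos: [0.5047, 0.0246, 0.2644]
eef_rot: [0.0, 0.86, 0.51, -0.0]
contact_force: [0.0, -0.4, 0.5]
width: 0.0002
```

```bash
sed -i "s/('rib',156,164,0,90),('gtop',137,143,0,90)/('rib',156,164,-90,90),('gtop',137,143,-90,90)/" look.py; python3 look.py w6.png | head -4
```

```text
t 16.45 tcp timer-frame [[ -1.7 -93.6 264.4]] toolx yaw 61.3 F [ 0.  -0.4  0.5] w 0.0001731863060888923 j [-0.08  0.23 -0.1   1.24 -0.    2.  ]
rib 2349 [[-41.3, -44.0, 158.7], [-3.6, -38.2, 160.6], [34.6, -32.7, 162.2]]
gtop 16367 [[-63.2, -73.6, 139.4], [-3.1, -32.3, 140.9], [56.3, -3.9, 142.3]]
deck 12742 [[-75.9, 6.1, 97.3], [-3.9, 31.2, 98.8], [68.5, 55.2, 100.4]]
```

View pics/w6.png

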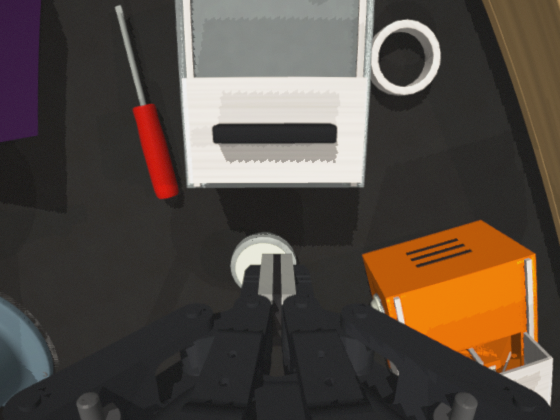

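The guard is shut, with the rib measured at y −38.2 against −38 nominal. The screwdriver, collar and lamp head stand where they were, and the tool is clear.

```bash
python3 -c "
from bench import arm
print(arm.close_job())"
```

```text
the job is handed in; nothing more can be done
None
```

The grey timer is set to 5 with its guard shut, and the job is handed in at about 16.5 s of the 61 s allowed.

- **What I did:** I pushed the guard open to its stop and found the wheel at 1. I then rolled it four steps with the closed fingertips (1→2→…→5), let go, and pushed the guard shut until the force rose to about 13 N at the stop.
- **Wheel:** the last picture before shutting the guard showed 5 straight up, with 4 and 6 on either side and the fingers clear of the wheel. With the guard shut, the wheel can no longer be seen.
- **Guard:** the rib measured y −38.2 mm, against −38 mm for fully shut.
- **Bystanders:** the screwdriver, collar and lamp head looked unmoved. I did not look at the jar, clamp and wrench again, but the arm never came near them.
- **One disagreement:** the wrist camera put the timer about 3 mm further towards −x than the fixed cameras did. I used a value in between, and it made no difference to the moves.

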